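Put the mixed-up reagent jars back on their own stands

TASK

The four reagent jars have all been put back on the wrong stands: move each jar to the stand of its own cap's colour, so that it stands upright on the seat inside the rim; the black spare stand is free for parking a jar on the way. Keep the jars upright and set them down gently, and leave the steel tube racks where they are.

Things in the scene. Friction and masses are not known exactly. Their poses are not given: they have to be found in the camera images.
- jar_red_center (a point): Screw-cap jar with a red cap (loose, 0.12 to 0.26 kg, round): white body 48 mm in diameter and 56 mm high, below a red cap 52 mm in diameter and 28 mm high; 84 mm high in all. This point is on its axis, half-way up (42 mm above its underside); its z axis points up through the cap.
- jar_yellow_center (a point): Screw-cap jar with a yellow cap (loose, 0.12 to 0.26 kg, round): white body 48 mm in diameter and 56 mm high, below a yellow cap 52 mm in diameter and 28 mm high; 84 mm high in all. This point is on its axis, half-way up (42 mm above its underside); its z axis points up through the cap.
- jar_blue_center (a point): Screw-cap jar with a blue cap (loose, 0.12 to 0.26 kg, round): white body 48 mm in diameter and 56 mm high, below a blue cap 52 mm in diameter and 28 mm high; 84 mm high in all. This point is on its axis, half-way up (42 mm above its underside); its z axis points up through the cap.
- jar_green_center (a point): Screw-cap jar with a green cap (loose, 0.12 to 0.26 kg, round): white body 48 mm in diameter and 56 mm high, below a green cap 52 mm in diameter and 28 mm high; 84 mm high in all. This point is on its axis, half-way up (42 mm above its underside); its z axis points up through the cap.
- stand_red_seat (a point): Jar stand, fixed to the bench (red): square plate 88 x 88 mm, 4 mm thick, carrying a ring-shaped rim, 72 mm in inner and about 85 mm in outer diameter, whose top is 10 mm above the bench (6 mm above the seat). This point is the middle of the seat, the plate's upper face, on which a jar's underside stands; z is up.
- stand_yellow_seat (a point): Jar stand, fixed to the bench (yellow): square plate 88 x 88 mm, 4 mm thick, carrying a ring-shaped rim, 72 mm in inner and about 85 mm in outer diameter, whose top is 10 mm above the bench (6 mm above the seat). This point is the middle of the seat, the plate's upper face, on which a jar's underside stands; z is up.
- stand_blue_seat (a point): Jar stand, fixed to the bench (blue): square plate 88 x 88 mm, 4 mm thick, carrying a ring-shaped rim, 72 mm in inner and about 85 mm in outer diameter, whose top is 10 mm above the bench (6 mm above the seat). This point is the middle of the seat, the plate's upper face, on which a jar's underside stands; z is up.
- stand_green_seat (a point): Jar stand, fixed to the bench (green): square plate 88 x 88 mm, 4 mm thick, carrying a ring-shaped rim, 72 mm in inner and about 85 mm in outer diameter, whose top is 10 mm above the bench (6 mm above the seat). This point is the middle of the seat, the plate's upper face, on which a jar's underside stands; z is up.
- stand_spare_seat (a point): Jar stand, fixed to the bench (black, the spare, belonging to no jar): square plate 88 x 88 mm, 4 mm thick, carrying a ring-shaped rim, 72 mm in inner and about 85 mm in outer diameter, whose top is 10 mm above the bench (6 mm above the seat). This point is the middle of the seat, the plate's upper face, on which a jar's underside stands; z is up.
- tube_rack: Steel rack of sample tubes (of the two racks, the one nearer the stands), loose on the bench, 190 x 70 mm and 101 mm high with its tubes; origin in the middle of its underside, x along its length. To be left where it stands.
Not all that is in view belongs to the job. Leave any orange or pink look-alike of the part that bears jar_blue_center alone. Of the things that look like the part that bears stand_red_seat, the smaller one is meant.

How it is judged:
By the outcome, as a careful person would: the job done as asked, in the order asked, and still so for the second after the job is handed in, with the robot touching nothing.
It also fails if it takes over 128 s, if anything falls off the work surface, if the arm or the gripper's body presses on something with over 40 N, if the wrist force passes 120 N, or if a joint passes its speed limit or range.

ROBOT

A 6-joint arm with a two-finger parallel gripper is mounted at the origin on the work surface. World frame = base frame: x ahead of the robot, y to its left, z up, the work surface at z = 0. Lengths are in m, angles in rad, forces in N, time in s.
With the tool pointing down it reaches from about 0.35 to 0.775 m from the base axis. Payload 5.5 kg.
Tool frame: the origin (TCP) lies at the very end of the fingers, on their centre line; the grasp point (between the pads) lies 19 mm behind it; y points along the fingers, z is the direction in which the jaws open and shut, and the axes are right-handed (so a half turn about y gives the same grasp; the last joint's range is limited). The gripper opens to 85 mm and grips with 20 to 120 N. Pads are 22 mm wide; open, the fingers measure 114 mm over their backs; the gripper's body (76 mm by 85 mm) begins 54 mm behind the grasp point. The pads swing forward as they close: fully open they stand 13 mm farther back than shut.
Start: joints at [-1.445, 0.313, 0.046, 1.304, 0, 1.431], TCP at [0.151, -0.555, 0.231] pointing down, gripper open.
Joint ranges: [-2.76, 2.76], [-0.86, 1.69], [-1.03, 1.26], [-2.2, 2.34], [-1.47, 1.5], [-3.14, 3.14]. Speed limits (rad/s): [2.57, 2.57, 3.14, 3.14, 3.14, 3.14].

INTERFACE

Orientations are given as a unit quaternion [w, x, y, z].
In Python, from workcell import env gives the robot as it stands.
- The arm moves only by the shell command python3 -m inch 'ROWS' [OPENING] [FORCE]. ROWS is JSON, a list that holds one entry, the list of rows, each a list of 4 numbers: the shift along the tool's x, y, z in mm, then the turn about the tool's y in degrees. In form: [[[tx, ty, tz, spin], ...]]. A call has 1 to 10 rows; each row is the pose to reach, as a shift and turn from the pose commanded when the call began, along the tool's axes at that moment; what a row does not reach only later rows make up. A row lasts 1/10 s, in which the tool goes at most 50 mm and 8.59 degrees, less where a joint would pass 70% of its speed; a pose out of reach is approached as far as the arm can. A call with a gripper value outside its range is refused whole. OPENING is the finger opening in mm, from 0 to 85.4, set as the call begins (- or left out, the last holds). The fingers move at their own pace and stop on an object; FORCE is the grip in N (left out, the last holds). Time passes only in rows, so rows that repeat a pose let the fingers close. It gives the time, the measured TCP pose, the force and the opening at its end, in the units of the state.
- env.get_state(): the state, without advancing time (a new reading comes with each control period).
- env.read_camera(name): name is "scene" or "top"; returns the picture (480x640x3 uint8, blue, green, red); there is no depth.
- env.camera_model(name): a dict with "fx", "fy", "cx", "cy" (pixels), "R" (3x3) and "t" (3): a world point X has camera coordinates R X + t. Camera axes: x right, y down, z forward; pixel columns grow to the right and rows downward; lengths in m; the calibration is good to about 2 mm. A picture is of the moment at which its call begins. camera_model takes no time and is no camera call.
- env.hand_in(): hands the job in, once; it reports no verdict.
The state is a dict: "clock": time; "joint_pos": joint angles; "qvel": joint speeds; "tau": joint torques, N m; "tcp_pos": TCP position; "orientation": TCP orientation; "wrist_force": force on the tool from outside, world axes, zero at the start; "ft_torque": the same for the moment, N m; "finger_gap": finger opening in m.
Only numpy, scipy, OpenCV 4.12 (cv2) and the standard library are available. Lean on these libraries where they do the work, as an engineer would, in place of code of your own. Each camera call takes 0.05 s, during which the arm holds its last target.

## Working session

There is one attempt and no reset: what is moved stays moved. The work goes in short steps, Python scripts to look and compute and a shell command to move; the robot and the scene stay as the last step left them, time stands still between calls to the robot, and variables do not carry over. Pictures are saved under pics/ and viewed, and the job is handed in when it is done.

```bash
ls -la; mkdir -p pics
python3 - <<'E'
from workcell import env
import cv2
for n in("scene","top"):
    cv2.imwrite(f"pics/{n}0.png",env.read_camera(n)); m=env.camera_model(n); print(n,m)
print(env.get_state())
E
```

```text
total 12
drwxr-xr-x  3 agent agent 4096 Dec  6 19:30 .
drwxr-xr-x 23 root  root  4096 Dec  6 19:30 ..
drwxr-xr-x  2 agent agent 4096 Dec  6 19:30 pics
scene {'fx': 501.5080287267344, 'fy': 501.5080287267344, 'cx': 317.5617081822192, 'cy': 243.22433285428409, 'R': array([[-0.09986467,  0.99494079, -0.01094841],
       [ 0.78016994,  0.07146886, -0.6214717 ],
       [-0.61754507, -0.07060468, -0.78336011]]), 't': array([-0.00215789, -0.36662822,  1.49168676])}
top {'fx': 486.8296775994116, 'fy': 486.8296775994116, 'cx': 321.4660980369516, 'cy': 244.2465442637549, 'R': array([[-0.01437827, -0.99930506, -0.03438988],
       [-0.99040661,  0.01896068, -0.13687674],
       [ 0.13743367,  0.03209191, -0.98999096]]), 't': array([0.09151573, 0.55129556, 0.9383247 ])}
{'clock': 0.1, 'joint_pos': array([-1.44457632e+00,  3.13965270e-01,  4.50979545e-02,  1.30357538e+00,
       -4.68174284e-05,  1.43116653e+00]), 'qvel': array([-0.00068242, -0.00154291,  0.00413046,  0.0003915 , -0.00113882,
       -0.0015743 ]), 'tau': array([ 1.88468075e-03, -4.81728816e+01,  2.99242473e+01,  1.28592408e-02,
       -1.25496558e-04,  1.08832478e-05]), 'tcp_pos': array([ 0.15097343, -0.55436624,  0.23047748]), 'orientation': array([ 0.09370289, -0.09372819,  0.70145096, -0.70028661]), 'wrist_force': array([-0.61762589,  0.98662308,  0.90150929]), 'ft_torque': array([ 0.02773098,  0.03738029, -0.0179384 ]), 'finger_gap': 0.0854841355997973}
```

View pics/scene0.png

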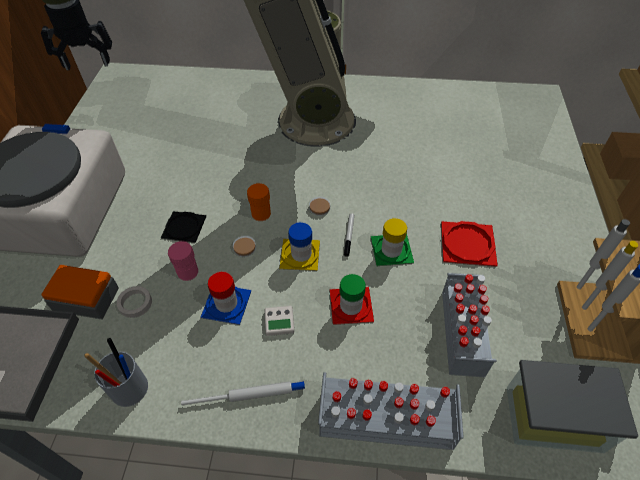

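View pics/top0.png

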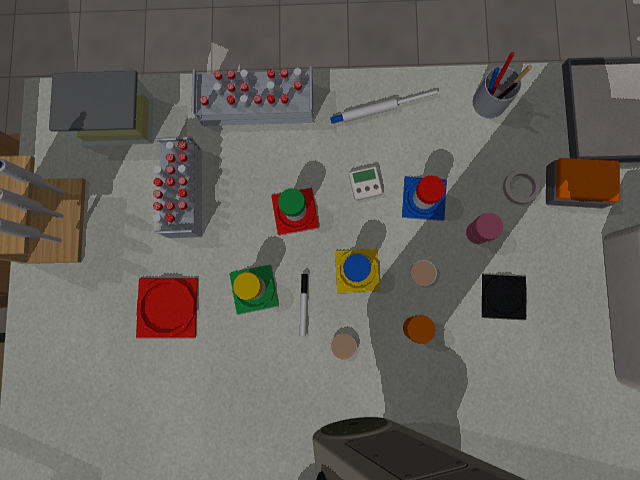

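The scene view shows the jars at about red (221,288), green (351,287), yellow (395,235) and blue (299,240). They stand on the blue, red, green and yellow stands. The spare is at (184,226), the large red decoy stand at (469,243), and there are orange and pink look-alikes. The top view agrees. Next I'll measure.

```bash
cat > h.py <<'E'
import numpy as np,cv2
from workcell import env
def ray(n,uv):
    m=env.camera_model(n);R=m["R"];d=R.T@np.array([(uv[0]-m["cx"])/m["fx"],(uv[1]-m["cy"])/m["fy"],1]);return -R.T@m["t"],d/np.linalg.norm(d)
def plane(n,uv,z):
    o,d=ray(n,uv);return o+d*(z-o[2])/d[2]
def tri(a,b):
    (o,d),(p,e)=ray("scene",a),ray("top",b)
    s=np.linalg.lstsq(np.c_[d,-e],p-o,rcond=None)[0];A=o+d*s[0];B=p+e*s[1]
    return (A+B)/2,np.linalg.norm(A-B)*1e3
def proj(n,X):
    m=env.camera_model(n);c=m["R"]@X+m["t"];return np.array([m["fx"]*c[0]/c[2]+m["cx"],m["fy"]*c[1]/c[2]+m["cy"]])
H={"red":[(0,5),(174,180)],"yellow":[(22,34)],"green":[(50,85)],"blue":[(105,125)]}
def mask(im,c,smin=130,vmin=50):
    h=cv2.cvtColor(im,cv2.COLOR_BGR2HSV);k=np.zeros(im.shape[:2],np.uint8)
    for a,b in H[c]:k|=cv2.inRange(h,(a,smin,vmin),(b,255,255))
    return k
def blobs(k,amin=150):
    cs,_=cv2.findContours(k,cv2.RETR_EXTERNAL,cv2.CHAIN_APPROX_NONE)
    return sorted([c for c in cs if cv2.contourArea(c)>amin],key=cv2.contourArea)
E
python3 - <<'E'
from h import *
for n in("scene","top"):
    im=cv2.imread(f"pics/{n}0.png")
    for c in H:
        for b in blobs(mask(im,c)):
            print(n,c,cv2.contourArea(b),cv2.boundingRect(b),np.round(cv2.minAreaRect(b)[0],1))
s=cv2.imread("pics/scene0.png")[170:340,150:450];t=cv2.imread("pics/top0.png")[150:340,220:540]
cv2.imwrite("pics/z0.png",cv2.resize(s,(800,453),interpolation=cv2.INTER_CUBIC));cv2.imwrite("pics/z1.png",cv2.resize(t,(800,475),interpolation=cv2.INTER_CUBIC))
E
```

```text
scene red 549.5 (208, 271, 27, 28) [221.  284.5]
scene red 752.0 (330, 287, 44, 37) [351.4 305.3]
scene red 2089.0 (441, 221, 57, 45) [469. 243.]
scene yellow 454.5 (383, 218, 24, 25) [394.5 230. ]
scene yellow 631.0 (279, 239, 41, 32) [299.1 254.2]
scene green 383.0 (340, 274, 25, 22) [352.1 284.1]
scene green 518.5 (371, 234, 43, 32) [391.9 249.2]
scene blue 170.5 (42, 124, 28, 10) [ 55.5 128.6]
scene blue 446.0 (288, 222, 24, 25) [299.5 234. ]
scene blue 737.5 (201, 287, 50, 38) [225.5 303.4]
top red 594.0 (416, 175, 29, 30) [430.  189.5]
top red 910.5 (271, 188, 48, 47) [294.6 210.9]
top red 3433.0 (136, 278, 62, 60) [166.5 307.5]
top yellow 588.0 (233, 272, 29, 28) [247.  285.5]
top yellow 1718.0 (335, 249, 45, 44) [357.1 270.4]
top green 528.5 (278, 189, 27, 27) [291. 202.]
top green 888.5 (230, 265, 48, 49) [253.3 289. ]
top blue 547.5 (343, 254, 28, 28) [356.5 267.4]
top blue 855.0 (402, 177, 45, 43) [424. 198.]
```

View pics/z0.png

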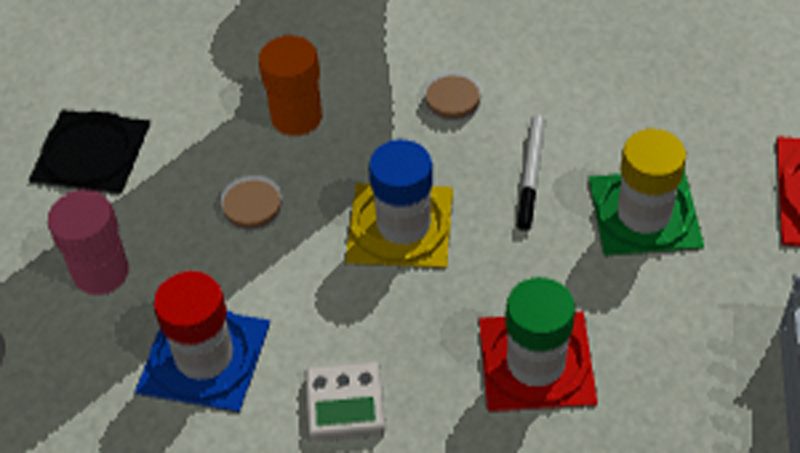

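View pics/z1.png

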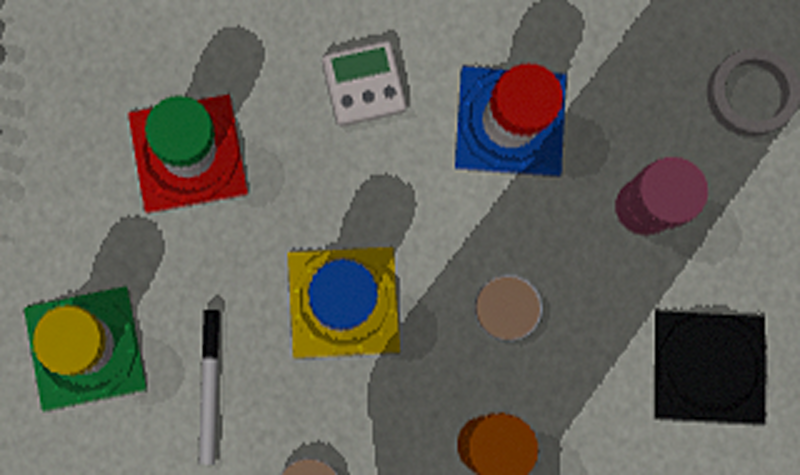

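```bash
cat >> h.py <<'E'
def diag(q):
    q=q.reshape(-1,2).astype(float);c=q.mean(0);q=q[np.argsort(np.arctan2(*(q-c).T[::-1]))]
    A=np.c_[q[2]-q[0],-(q[3]-q[1])];s=np.linalg.solve(A,q[1]-q[0]);return q[0]+s[0]*(q[2]-q[0]),q
E
python3 - <<'E'
from h import *
im={n:cv2.imread(f"pics/{n}0.png") for n in("scene","top")}
capi={"scene":{"red":0,"yellow":0,"green":0,"blue":1},"top":{c:0 for c in H}}
for c in H:
    P={};Q={};QQ={}
    for n in im:
        bs=blobs(mask(im[n],c));i=capi[n][c]
        P[n]=cv2.minAreaRect(bs[i])[0]
        Q[n],QQ[n]=diag(cv2.approxPolyN(cv2.convexHull(bs[i+1]),4))
    print("cap",c,*[np.round(v,4) for v in tri(P["scene"],P["top"])], "topz.074",plane("top",P["top"],.074)[:2].round(4),"scene",plane("scene",P["scene"],.074)[:2].round(4))
    print("  stand",*[np.round(v,4) for v in tri(Q["scene"],Q["top"])],"top",plane("top",Q["top"],.004)[:2].round(4),"sc",plane("scene",Q["scene"],.004)[:2].round(4))
    w=np.array([plane("top",q,.004) for q in QQ["top"]]);print("  sides",(np.linalg.norm(w-np.roll(w,1,0),axis=1)*1e3).round(0))
Q={}
for n,(x,y,w,h) in {"scene":(150,200,70,50),"top":(470,262,70,70)}.items():
    g=im[n][y:y+h,x:x+w].max(2);k=cv2.inRange(g,0,40);b=blobs(k)[-1];print(n,cv2.contourArea(b),cv2.boundingRect(b))
    Q[n]=diag(cv2.approxPolyN(cv2.convexHull(b),4))[0]+[x,y]
print("spare",Q,*[np.round(v,4) for v in tri(Q["scene"],Q["top"])],"top",plane("top",Q["top"],.004)[:2].round(4))
# obstacles on top view
for nm,uv,z in [("orange",(419,329),.08),("pink",(488,227),.08),("timer",(366,183),.02),("pen",(304,303),.01)]:print(nm,plane("top",uv,z)[:2].round(3))
E
```

```text
cap red [ 0.6516 -0.1325  0.075 ] 0.6632 topz.074 [ 0.6518 -0.1324] scene [ 0.6509 -0.1332]
  stand [0.6309 0.1388 0.0027] 0.5405 top [0.6307 0.1384] sc [0.6317 0.139 ]
  sides [90. 86. 88. 87.]
cap yellow [0.4706 0.2248 0.0746] 1.5852 topz.074 [0.4706 0.2257] scene [0.4702 0.224 ]
  stand [0.5029 0.0096 0.0024] 0.4282 top [0.5027 0.0099] sc [0.5041 0.0096]
  sides [89. 87. 87. 88.]
cap green [0.6308 0.1383 0.0832] 1.3657 topz.074 [0.6329 0.1398] scene [0.6248 0.1376]
  stand [0.4679 0.225  0.0014] 0.3809 top [0.4677 0.2248] sc [0.47   0.2246]
  sides [88. 87. 86. 86.]
cap blue [0.5019 0.0136 0.0749] 1.6983 topz.074 [0.5019 0.0144] scene [0.5012 0.0126]
  stand [ 0.6542 -0.1417 -0.0021] 15.4581 top [ 0.6513 -0.1328] sc [ 0.6579 -0.1479]
  sides [88. 88. 88. 87.]
scene 924.5 (11, 12, 45, 31)
top 1794.5 (12, 12, 44, 45)
spare {'scene': array([182.04424779, 225.80530973]), 'top': array([503.5, 296.5])} [ 0.4441 -0.2865  0.0031] 4.2762 top [ 0.4438 -0.284 ]
orange [ 0.384 -0.099]
pink [ 0.574 -0.238]
timer [ 0.682 -0.012]
pen [0.437 0.121]
```

Run:
```python
from h import *
from scipy.spatial.transform import Rotation as Rn
s=env.get_state();q=s["orientation"];R=Rn.from_quat([*q[1:],q[0]]).as_matrix();print(R.round(3))
im={n:cv2.imread(f"pics/{n}0.png") for n in("scene","top")}
for sm,vm in((130,50),(130,25),(100,25)):
    p=[cv2.minAreaRect(sorted(blobs(mask(im[n],"green",sm,vm)),key=lambda b:np.linalg.norm(cv2.minAreaRect(b)[0]-np.array(c)))[0]) for n,c in(("scene",(351,285)),("top",(291,202)))]
    print(p,tri(p[0][0],p[1][0]))
for n in im:
    b=max(blobs(mask(im[n],"blue")),key=lambda b:cv2.contourArea(b)); print(n,diag(cv2.approxPolyN(cv2.convexHull(b),4))[1].tolist())
    a=cv2.convexHull(b).reshape(-1,2)
    for f in ((1,1),(1,-1),(-1,1),(-1,-1)): print(f,a[np.argmax(a@np.array(f))])
```

```text
[[-0.965 -0.     0.263]
 [-0.263  0.002 -0.965]
 [-0.    -1.    -0.002]]
[((352.1386413574219, 284.1138916015625), (24.57741928100586, 20.497766494750977), 5.7105937004089355), ((291.0, 202.0), (26.0, 26.0), 90.0)] (array([0.6308418 , 0.13827075, 0.08318894]), np.float64(1.3657398944283043))
[((352.0, 287.5), (27.0, 24.0), 90.0), ((291.5, 202.0), (26.0, 27.0), 90.0)] (array([0.63295787, 0.13834356, 0.07382508]), np.float64(1.0340158434356708))
[((352.5, 287.5), (27.0, 25.0), 90.0), ((291.5000305175781, 202.00001525878906), (27.577163696289062, 26.16295051574707), 45.0)] (array([0.63292088, 0.13885882, 0.07379988]), np.float64(0.007285025022979788))
scene [[208.0, 294.0], [253.0, 282.0], [239.0, 324.0], [200.0, 317.0]]
(1, 1) [239 324]
(1, -1) [250 290]
(-1, 1) [201 317]
(-1, -1) [209 294]
top [[404.0, 176.0], [446.0, 179.0], [444.0, 220.0], [402.0, 217.0]]
(1, 1) [444 218]
(1, -1) [446 180]
(-1, 1) [402 216]
(-1, -1) [405 177]
```

```bash
python3 - <<'E'
from h import *
for a in [(225.5,303.5)]: print(tri(a,(424,198)))
E
python3 -m inch '[[[-15,0,-7,-4],[-50,0,-23,-12],[-90,5,-42,-20],[-130,8,-60,-28],[-172,12,-80,-36],[-214,16,-99,-44],[-256,20,-118,-52],[-298,24,-138,-60],[-340,28,-157,-68],[-382,30,-177,-74.75]]]' 85 40
```

```text
(array([ 0.65216702, -0.13412959,  0.00096421]), np.float64(1.4815823109388395))
clock: 1.1
tcp_pos: [0.4741, -0.2821, 0.2006]
orientation: [-0.501, 0.501, -0.499, 0.498]
wrist_force: [0.5, -1.1, 0.7]
finger_gap: 0.085
```

```bash
python3 -m inch '[[[-15,0,18,0],[-45,0,54,0],[-77,0,92,0],[-110,10,131,0],[-135,20,161,0],[-148,30,176,0],[-149,38,178,0],[-149,40,178,0],[-149,40,178,0],[-149,40,178,0]]]'
python3 - <<'E'
from h import *
s=env.get_state();print(s["tcp_pos"],s["joint_pos"])
from scipy.spatial.transform import Rotation as Rn
q=s["orientation"];print(Rn.from_quat([*q[1:],q[0]]).as_matrix().round(3))
cv2.imwrite("pics/s1.png",env.read_camera("scene"))
E
```

```text
clock: 2.1
tcp_pos: [0.6504, -0.1363, 0.162]
orientation: [-0.499, 0.499, -0.5, 0.501]
wrist_force: [0.1, -0.0, 0.1]
finger_gap: 0.0853
[ 0.65039541 -0.13627157  0.16199592] [-3.27046682e-01  5.13056257e-01  1.77748353e-01  1.23502031e+00
 -3.68164543e-04  1.24620576e+00]
[[-0.002  0.     1.   ]
 [-1.    -0.    -0.002]
 [ 0.    -1.     0.   ]]
```

View pics/s1.png

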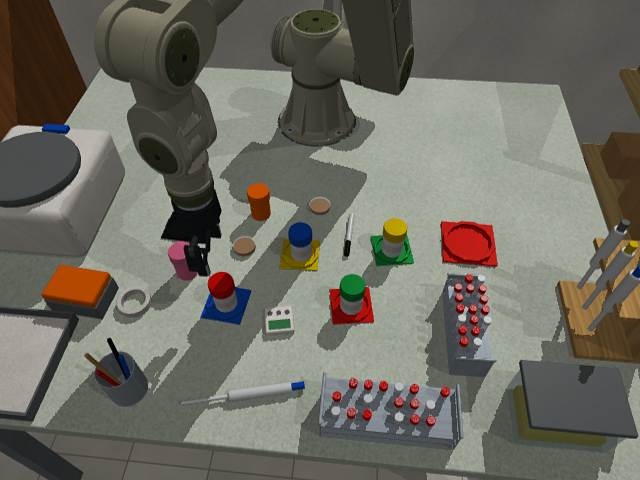

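Run:
```python
from h import *
s=env.get_state();p=s["tcp_pos"];print(p,s["clock"],proj("scene",p),proj("top",p))
cv2.imwrite("pics/s2.png",env.read_camera("scene"));cv2.imwrite("pics/t2.png",env.read_camera("top"))
```

```text
[ 0.65063244 -0.13619508  0.16225375] 2.15 [212.13644189 258.90583367] [441.47816344 177.72555691]
```

View pics/s2.png

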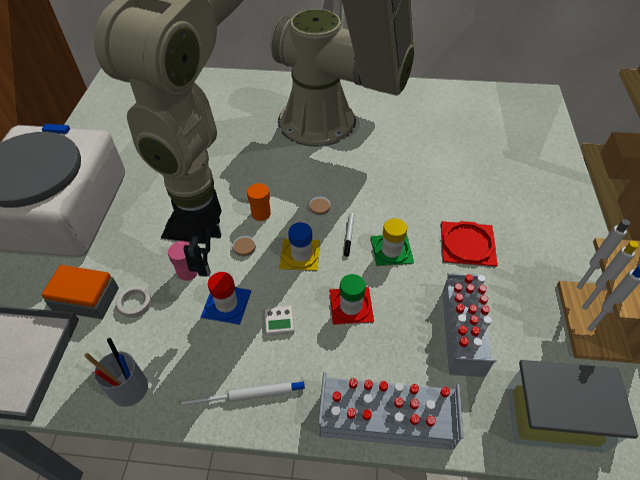

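View pics/t2.png

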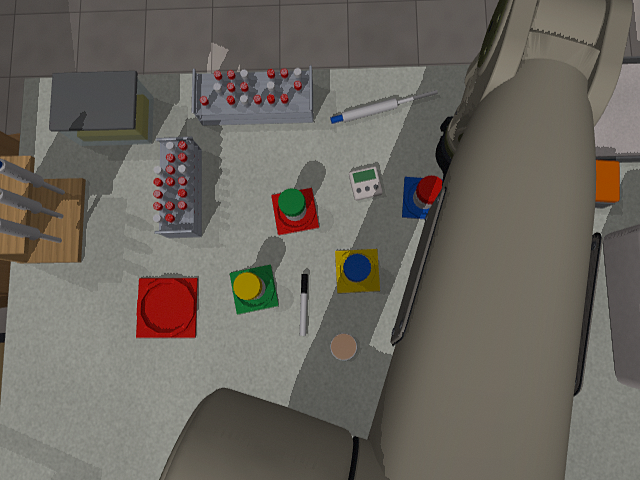

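Run:
```python
from h import *
p=np.array([.6506,-.1362,.1623])
s=cv2.imread("pics/s2.png");t=cv2.imread("pics/t2.png")
for im,n in((s,"scene"),(t,"top")):
    for dx in(-.05,.05):
        for dz in(0,.04,.073):
            u=proj(n,p+[dx,0,dz]);cv2.circle(im,tuple(int(round(v)) for v in u),1,(0,255,255),-1);print(n,dx,dz,u.round(0))
cv2.imwrite("pics/z3.png",np.hstack([cv2.resize(s[190:330,140:280],(400,400),interpolation=cv2.INTER_CUBIC),cv2.resize(t[80:220,370:510],(400,400),interpolation=cv2.INTER_CUBIC)]))
```

```text
scene -0.05 0 [218. 239.]
scene -0.05 0.04 [214. 226.]
scene -0.05 0.073 [211. 215.]
scene 0.05 0 [206. 280.]
scene 0.05 0.04 [202. 268.]
scene 0.05 0.073 [198. 257.]
top -0.05 0 [443. 205.]
top -0.05 0.04 [448. 200.]
top -0.05 0.073 [452. 196.]
top 0.05 0 [440. 151.]
top 0.05 0.04 [445. 143.]
top 0.05 0.073 [449. 136.]
```

View pics/z3.png

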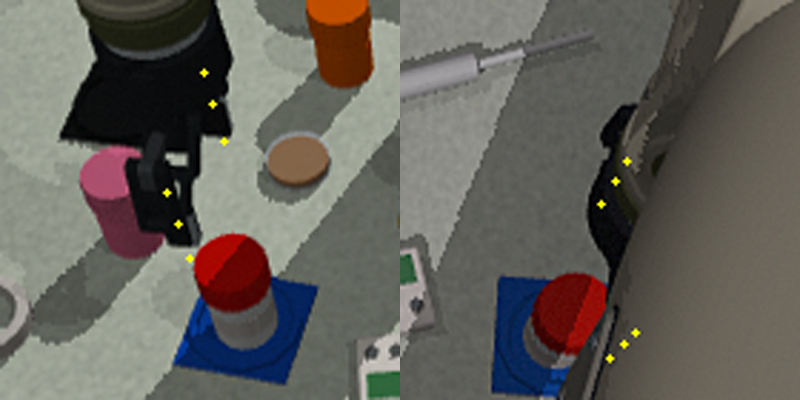

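The projected finger positions match both pictures, and the tool is above the red jar near (214,259). I'll correct the small offset and descend.

```bash
python3 -m inch '[[[-2,10,1,0],[-3,30,1,0],[-3,52,1,0],[-3,74,1,0],[-3,92,1,0],[-3,104,1,0],[-3,110,1,0],[-3,112,1,0],[-3,112,1,0],[-3,112,1,0]]]'
python3 -m inch '[[[0,0,0,0],[0,0,0,0],[0,0,0,0],[0,0,0,0],[0,0,0,0],[0,0,0,0],[0,0,0,0],[0,0,0,0]]]' 40 40
```

```text
clock: 3.25
tcp_pos: [0.6529, -0.132, 0.0503]
orientation: [-0.5, 0.5, -0.5, 0.501]
wrist_force: [0.0, -0.2, 0.4]
finger_gap: 0.0853
clock: 4.05
tcp_pos: [0.6526, -0.132, 0.05]
orientation: [-0.5, 0.5, -0.5, 0.5]
wrist_force: [-1.8, 0.3, 6.2]
finger_gap: 0.0514
```

```bash
python3 -m inch '[[[0,-4,0,0],[0,-12,0,0],[0,-26,0,0],[0,-44,0,0],[0,-64,0,0],[0,-84,0,0],[0,-100,0,0],[0,-110,0,0],[0,-114,0,0],[0,-115,0,0]]]'
python3 - <<'E'
from h import *
cv2.imwrite("pics/s3.png",env.read_camera("scene"));s=env.get_state();print(s["tcp_pos"],s["wrist_force"],s["finger_gap"])
E
```

```text
clock: 5.05
tcp_pos: [0.6523, -0.1318, 0.1647]
orientation: [-0.5, 0.5, -0.5, 0.5]
wrist_force: [0.1, -0.0, -2.1]
finger_gap: 0.0508
[ 0.65202554 -0.13175568  0.16411448] [-0.07417441  0.38809728 -1.51933558] 0.050872043431831444
```

View pics/s3.png

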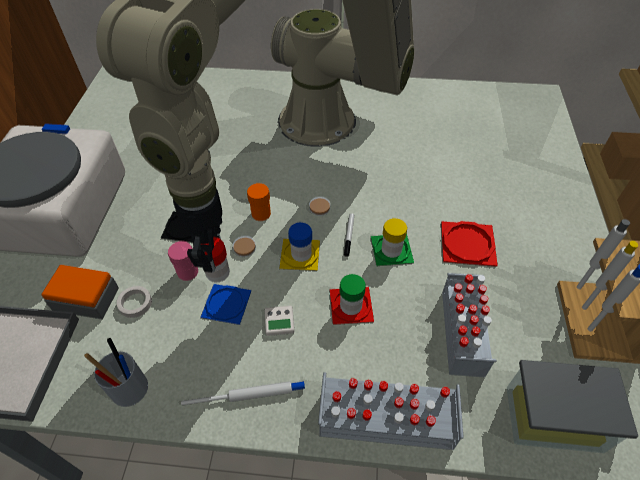

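The red jar is held upright near (217,258), and the blue stand at (226,304) is now empty. I'll carry the red jar to the spare and re-measure the blue stand.

```bash
python3 -m inch '[[[6,0,-8,0],[22,0,-30,0],[46,0,-63,0],[72,0,-98,0],[98,0,-134,0],[122,0,-167,0],[140,0,-191,0],[149,0,-204,0],[152,0,-208,0],[152,0,-208,0]]]'
python3 - <<'E'
from h import *
im=cv2.imread("pics/s3.png")
b=max([b for b in blobs(mask(im,"blue")) if 190<b[:,0,0].mean()<260],key=cv2.contourArea)
q=diag(cv2.approxPolyN(cv2.convexHull(b),4))[0];print(q,plane("scene",q,.004),tri(q,(424,198)))
s=env.get_state();print(s["tcp_pos"])
cv2.imwrite("pics/s4.png",env.read_camera("scene"));cv2.imwrite("pics/t4.png",env.read_camera("top"))
E
```

```text
clock: 6.1
tcp_pos: [0.4439, -0.2838, 0.1641]
orientation: [0.5, -0.5, 0.5, -0.5]
wrist_force: [0.6, 0.2, -1.5]
finger_gap: 0.0511
[226.33678756 303.05699482] [ 0.65267923 -0.13244251  0.004     ] (array([ 0.65170234, -0.13302113,  0.00234976]), np.float64(0.21319600479630424))
[ 0.44387041 -0.2838128   0.16409895]
```

View pics/s4.png

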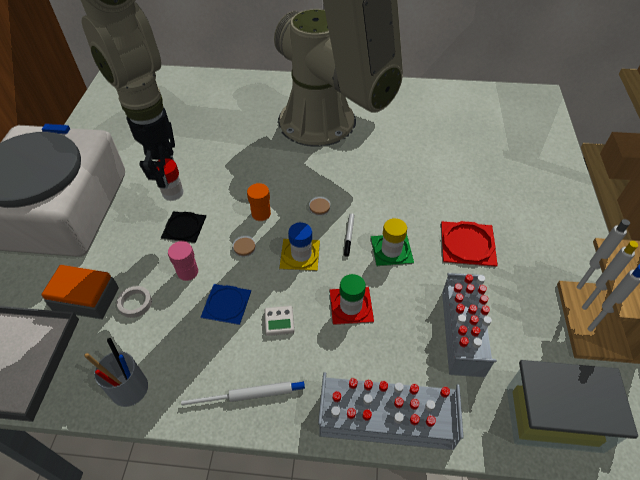

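View pics/t4.png

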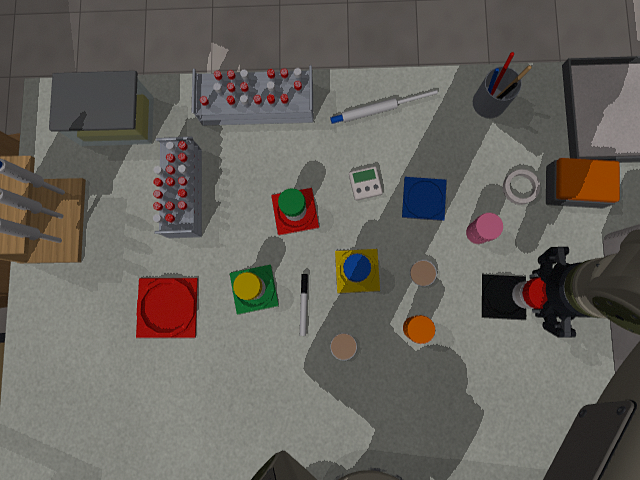

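The held red jar, at scene (172,180), is above the spare stand at (184,226). I'll lower it slowly.

```bash
python3 -m inch '[[[0,8,0,0],[0,24,0,0],[0,44,0,0],[0,64,0,0],[0,80,0,0],[0,92,0,0],[0,100,0,0],[0,105,0,0],[0,108,0,0],[0,110,0,0]]]'
python3 -m inch '[[[0,1,0,0],[0,1.5,0,0],[0,2,0,0],[0,2.5,0,0],[0,3,0,0],[0,3,0,0]]]'
```

```text
clock: 7.2
tcp_pos: [0.4445, -0.2839, 0.0545]
orientation: [-0.5, 0.5, -0.5, 0.5]
wrist_force: [-0.1, 0.6, -1.0]
finger_gap: 0.051
clock: 7.8
tcp_pos: [0.4441, -0.2837, 0.0513]
orientation: [-0.5, 0.5, -0.5, 0.5]
wrist_force: [0.3, 0.1, -2.4]
finger_gap: 0.0511
```

```bash
python3 -m inch '[[[0,0.5,0,0],[0,1,0,0],[0,1.5,0,0],[0,2,0,0],[0,2,0,0]]]'
```

```text
clock: 8.3
tcp_pos: [0.4441, -0.2839, 0.05]
orientation: [-0.5, 0.5, -0.5, 0.5]
wrist_force: [-2.7, 1.4, 5.0]
finger_gap: 0.0511
```

```bash
python3 -m inch '[[[0,0,0,0],[0,0,0,0],[0,0,0,0],[0,0,0,0],[0,0,0,0],[0,0,0,0],[0,0,0,0]]]' 85
python3 -m inch '[[[0,-8,0,0],[0,-24,0,0],[0,-44,0,0],[0,-66,0,0],[0,-88,0,0],[0,-103,0,0],[0,-110,0,0],[0,-112,0,0]]]'
```

```text
clock: 9.0
tcp_pos: [0.4441, -0.2837, 0.0493]
orientation: [-0.5, 0.5, -0.5, 0.5]
wrist_force: [0.3, 0.6, -0.1]
finger_gap: 0.0851
clock: 9.8
tcp_pos: [0.4446, -0.2841, 0.1624]
orientation: [-0.5, 0.5, -0.499, 0.501]
wrist_force: [-0.2, 0.0, -1.3]
finger_gap: 0.0851
```

```bash
python3 -m inch '[[[-15,0,3,0],[-48,0,9,0],[-90,0,17,0],[-135,0,26,0],[-180,0,35,0],[-225,0,44,0],[-263,0,52,0],[-288,0,56,0],[-297,0,58,0],[-298,0,58,0]]]'
python3 - <<'E'
from h import *
cv2.imwrite("pics/s5.png",env.read_camera("scene"));print(env.get_state()["tcp_pos"])
E
```

```text
clock: 10.8
tcp_pos: [0.5015, 0.0158, 0.1604]
orientation: [-0.5, 0.501, -0.5, 0.499]
wrist_force: [-0.2, 0.1, -0.8]
finger_gap: 0.0849
[0.50160009 0.01486943 0.1606022 ]
```

View pics/s5.png

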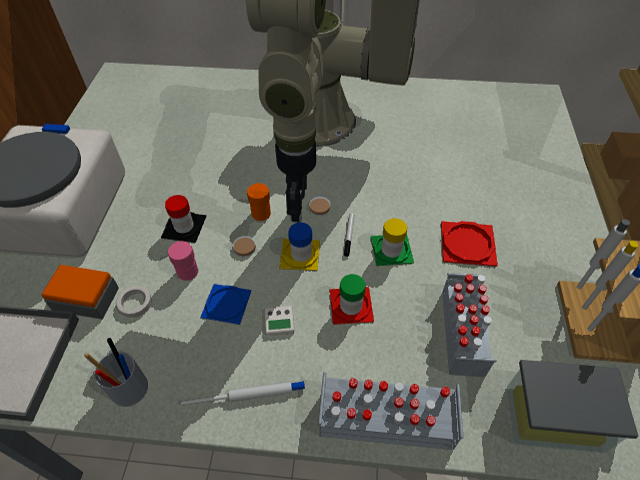

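The red jar stands upright on the spare at (180,215), and the gripper is over the blue jar. Next I'll pick up the blue jar.

```bash
python3 -m inch '[[[0.5,10,0,0],[1,30,0,0],[1,52,0,0],[1,74,0,0],[1,92,0,0],[1,104,0,0],[1,109,0,0],[1,110.5,0,0],[1,110.5,0,0]]]'
python3 -m inch '[[[0,0,0,0],[0,0,0,0],[0,0,0,0],[0,0,0,0],[0,0,0,0],[0,0,0,0],[0,0,0,0],[0,0,0,0]]]' 40 40
python3 -m inch '[[[0,-4,0,0],[0,-12,0,0],[0,-26,0,0],[0,-44,0,0],[0,-64,0,0],[0,-84,0,0],[0,-100,0,0],[0,-110,0,0],[0,-114,0,0],[0,-115,0,0]]]'
```

```text
clock: 11.75
tcp_pos: [0.5026, 0.0129, 0.0511]
orientation: [-0.5, 0.5, -0.5, 0.5]
wrist_force: [-0.1, 0.1, 0.1]
finger_gap: 0.0852
clock: 12.55
tcp_pos: [0.5028, 0.0132, 0.0516]
orientation: [-0.5, 0.5, -0.5, 0.5]
wrist_force: [-1.8, -0.3, 6.5]
finger_gap: 0.0512
clock: 13.55
tcp_pos: [0.5023, 0.0133, 0.1659]
orientation: [-0.5, 0.5, -0.5, 0.5]
wrist_force: [0.6, 0.7, -1.2]
finger_gap: 0.051
```

```bash
python3 -m inch '[[[6,0,6,0],[22,0,22,0],[45,0,46,0],[70,0,71,0],[95,0,97,0],[118,0,121,0],[135,0,138,0],[143,0,146,0],[146,0,149,0],[146,0,149,0]]]'
python3 - <<'E'
from h import *
cv2.imwrite("pics/s6.png",env.read_camera("scene"));print(env.get_state()["tcp_pos"])
E
```

```text
clock: 14.55
tcp_pos: [0.651, -0.1333, 0.1643]
orientation: [0.499, -0.5, 0.501, -0.5]
wrist_force: [-0.2, 0.5, -1.4]
finger_gap: 0.0509
[ 0.65064323 -0.13270457  0.16475928]
```

View pics/s6.png

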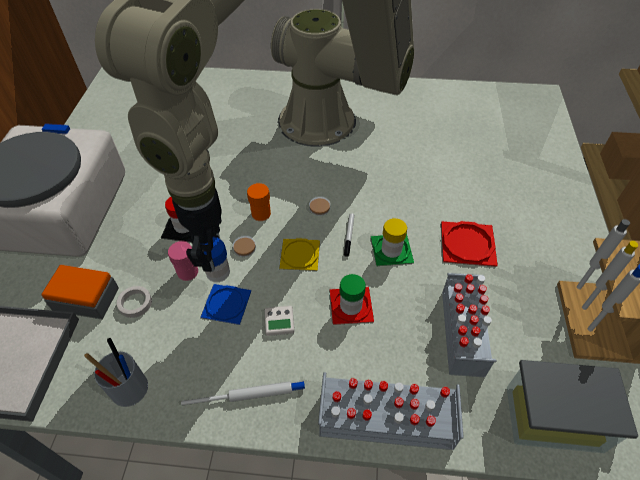

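The blue jar is held near (217,258) above the blue stand. The yellow stand at (299,254) is free. I'll lower the jar.

```bash
python3 -m inch '[[[0,8,1,0],[0,24,1,0],[0,44,1,0],[0,64,1,0],[0,80,1,0],[0,92,1,0],[0,100,1,0],[0,105,1,0],[0,108,1,0],[0,110,1,0]]]'
python3 -m inch '[[[0,1,0,0],[0,1.5,0,0],[0,2,0,0],[0,2.5,0,0],[0,3,0,0],[0,3,0,0]]]'
```

```text
clock: 15.6
tcp_pos: [0.6525, -0.1329, 0.0561]
orientation: [-0.5, 0.5, -0.5, 0.5]
wrist_force: [0.5, -0.0, -1.2]
finger_gap: 0.051
clock: 16.2
tcp_pos: [0.6522, -0.1328, 0.0528]
orientation: [-0.5, 0.5, -0.5, 0.5]
wrist_force: [-0.5, -0.3, -1.9]
finger_gap: 0.0515
```

```bash
python3 -m inch '[[[0,0.5,0,0],[0,1,0,0],[0,1.5,0,0],[0,2,0,0],[0,2,0,0]]]'
```

```text
clock: 16.7
tcp_pos: [0.6522, -0.1329, 0.0517]
orientation: [-0.5, 0.5, -0.5, 0.5]
wrist_force: [-1.6, 0.3, 5.2]
finger_gap: 0.0514
```

```bash
python3 -m inch '[[[0,0,0,0],[0,0,0,0],[0,0,0,0],[0,0,0,0],[0,0,0,0],[0,0,0,0],[0,0,0,0]]]' 85
python3 -m inch '[[[0,-8,0,0],[0,-24,0,0],[0,-44,0,0],[0,-66,0,0],[0,-88,0,0],[0,-103,0,0],[0,-110,0,0],[0,-112,0,0]]]'
python3 -m inch '[[[-15,0,-8,0],[-52,0,-26,0],[-95,0,-48,0],[-139,0,-71,0],[-183,0,-93,0],[-227,0,-115,0],[-271,0,-138,0],[-312,0,-159,0],[-343,0,-174,0],[-357,0,-181,0]]]'
python3 - <<'E'
from h import *
cv2.imwrite("pics/s7.png",env.read_camera("scene"));print(env.get_state()["tcp_pos"])
E
```

```text
clock: 17.4
tcp_pos: [0.6522, -0.1328, 0.0507]
orientation: [-0.5, 0.5, -0.5, 0.5]
wrist_force: [-0.0, -0.4, -0.9]
finger_gap: 0.0851
clock: 18.2
tcp_pos: [0.6527, -0.133, 0.1642]
orientation: [-0.5, 0.5, -0.499, 0.501]
wrist_force: [0.2, -0.4, -0.1]
finger_gap: 0.0847
clock: 19.2
tcp_pos: [0.469, 0.2264, 0.162]
orientation: [-0.5, 0.501, -0.5, 0.499]
wrist_force: [0.4, -0.4, -0.1]
finger_gap: 0.0848
[0.46881285 0.22712951 0.16213364]
```

View pics/s7.png

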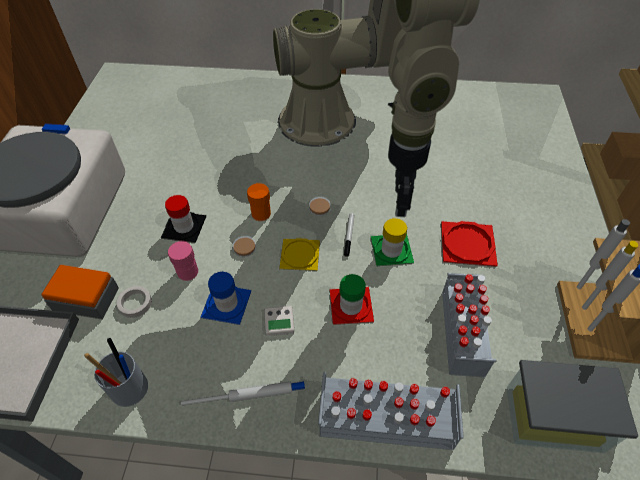

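The blue jar stands on the blue stand at (224,293). The gripper is above the yellow jar (395,235).

```bash
python3 -m inch '[[[0,10,0,0],[0,30,0,0],[0,52,0,0],[0,74,0,0],[0,92,0,0],[0,104,0,0],[0,110,0,0],[0,112,0,0],[0,112,0,0]]]'
```

```text
clock: 20.15
tcp_pos: [0.4718, 0.224, 0.0509]
orientation: [-0.5, 0.5, -0.5, 0.5]
wrist_force: [-0.4, 0.1, 0.0]
finger_gap: 0.085
```

```bash
python3 -m inch '[[[0,0,0,0],[0,0,0,0],[0,0,0,0],[0,0,0,0],[0,0,0,0],[0,0,0,0],[0,0,0,0],[0,0,0,0]]]' 40 40
python3 -m inch '[[[0,-4,0,0],[0,-12,0,0],[0,-26,0,0],[0,-44,0,0],[0,-64,0,0],[0,-84,0,0],[0,-100,0,0],[0,-110,0,0],[0,-114,0,0],[0,-115,0,0]]]'
python3 -m inch '[[[8,0,1,0],[30,0,4,0],[62,0,9,0],[98,0,14,0],[134,0,19,0],[168,0,24,0],[195,0,28,0],[210,0,30,0],[215,0,31,0],[215,0,31,0]]]'
python3 - <<'E'
from h import *
cv2.imwrite("pics/s8.png",env.read_camera("scene"));print(env.get_state()["tcp_pos"])
E
```

```text
clock: 20.95
tcp_pos: [0.4717, 0.2246, 0.0517]
orientation: [0.5, -0.5, 0.5, -0.5]
wrist_force: [-2.2, -1.5, 5.4]
finger_gap: 0.0512
clock: 21.95
tcp_pos: [0.4714, 0.2243, 0.1659]
orientation: [-0.5, 0.5, -0.5, 0.5]
wrist_force: [0.1, -0.4, -1.9]
finger_gap: 0.0512
clock: 22.95
tcp_pos: [0.502, 0.0091, 0.1653]
orientation: [0.5, -0.5, 0.501, -0.5]
wrist_force: [-0.1, 0.8, -1.6]
finger_gap: 0.0509
[0.50186341 0.009737   0.16543265]
```

View pics/s8.png

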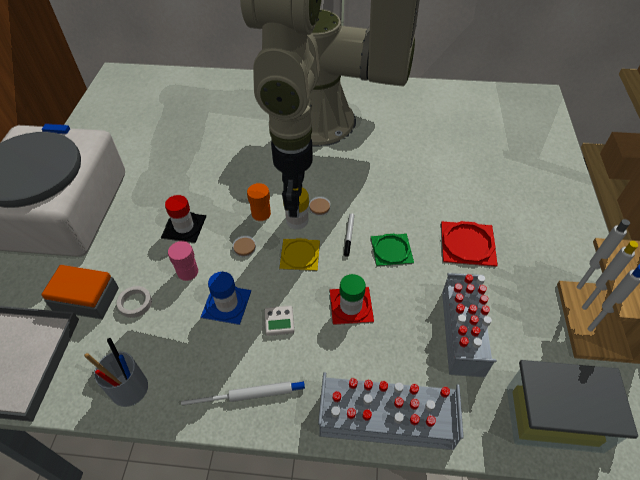

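The yellow jar is held at about (298,207) above the yellow stand. The green stand at (392,250) is free. I'll lower the jar.

```bash
python3 -m inch '[[[0,8,0,0],[0,24,0,0],[0,44,0,0],[0,64,0,0],[0,80,0,0],[0,92,0,0],[0,100,0,0],[0,105,0,0],[0,108,0,0],[0,110,0,0]]]'
python3 -m inch '[[[0,1,0,0],[0,1.5,0,0],[0,2,0,0],[0,2.5,0,0],[0,3,0,0],[0,3,0,0]]]'
```

```text
clock: 24.0
tcp_pos: [0.5026, 0.0093, 0.056]
orientation: [-0.5, 0.5, -0.5, 0.5]
wrist_force: [-0.2, -0.2, -1.2]
finger_gap: 0.0511
clock: 24.6
tcp_pos: [0.5022, 0.0092, 0.0528]
orientation: [-0.5, 0.5, -0.5, 0.5]
wrist_force: [-0.1, 0.0, -1.8]
finger_gap: 0.0512
```

```bash
python3 -m inch '[[[0,0.5,0,0],[0,1,0,0],[0,1.5,0,0],[0,2,0,0],[0,2,0,0]]]'
```

```text
clock: 25.1
tcp_pos: [0.5023, 0.0092, 0.0517]
orientation: [-0.5, 0.5, -0.5, 0.5]
wrist_force: [-4.1, 0.5, 7.4]
finger_gap: 0.0509
```

```bash
python3 -m inch '[[[0,0,0,0],[0,0,0,0],[0,0,0,0],[0,0,0,0],[0,0,0,0],[0,0,0,0],[0,0,0,0]]]' 85
python3 -m inch '[[[0,-8,0,0],[0,-24,0,0],[0,-44,0,0],[0,-66,0,0],[0,-88,0,0],[0,-103,0,0],[0,-110,0,0],[0,-112,0,0]]]'
python3 -m inch '[[[-8,0,8,0],[-28,0,28,0],[-52,0,53,0],[-77,0,78,0],[-100,0,101,0],[-118,0,119,0],[-127,0,128,0],[-129,0,130,0],[-129,0,130,0],[-129,0,130,0]]]'
python3 - <<'E'
from h import *
cv2.imwrite("pics/s9.png",env.read_camera("scene"));print(env.get_state()["tcp_pos"])
E
```

```text
clock: 25.8
tcp_pos: [0.5022, 0.0092, 0.0507]
orientation: [-0.5, 0.5, -0.5, 0.5]
wrist_force: [-0.2, 0.1, -0.6]
finger_gap: 0.0853
clock: 26.6
tcp_pos: [0.5028, 0.0092, 0.1638]
orientation: [-0.5, 0.5, -0.5, 0.501]
wrist_force: [-0.8, 0.3, -0.3]
finger_gap: 0.0848
clock: 27.6
tcp_pos: [0.6316, 0.1379, 0.1621]
orientation: [0.499, -0.5, 0.5, -0.5]
wrist_force: [0.2, -1.0, -0.7]
finger_gap: 0.0848
[0.63160861 0.13772413 0.16242153]
```

View pics/s9.png

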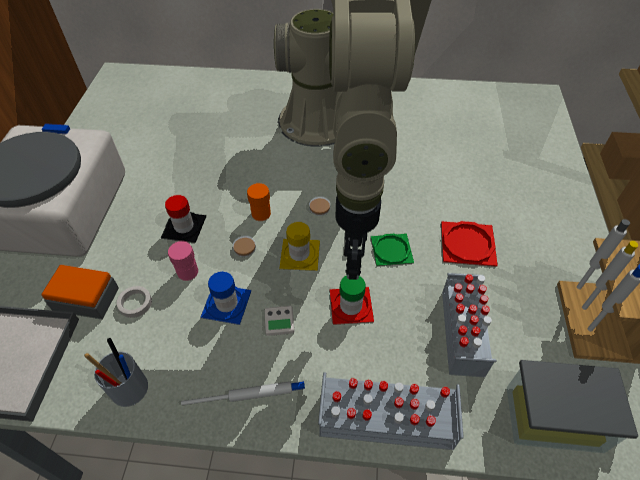

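The yellow jar stands on the yellow stand at (299,240). The gripper is over the green jar (351,287).

```bash
python3 -m inch '[[[0,10,0,0],[0,30,0,0],[0,52,0,0],[0,74,0,0],[0,92,0,0],[0,104,0,0],[0,110,0,0],[0,112,0,0],[0,112,0,0]]]'
```

```text
clock: 28.55
tcp_pos: [0.6326, 0.1381, 0.0512]
orientation: [-0.5, 0.5, -0.5, 0.5]
wrist_force: [0.5, 0.1, -0.6]
finger_gap: 0.0849
```

```bash
python3 -m inch '[[[0,0,0,0],[0,0,0,0],[0,0,0,0],[0,0,0,0],[0,0,0,0],[0,0,0,0],[0,0,0,0],[0,0,0,0]]]' 40 40
python3 -m inch '[[[0,-4,0,0],[0,-12,0,0],[0,-26,0,0],[0,-44,0,0],[0,-64,0,0],[0,-84,0,0],[0,-100,0,0],[0,-110,0,0],[0,-114,0,0],[0,-115,0,0]]]'
python3 -m inch '[[[-3,0,-6,0],[-12,0,-23,0],[-25,0,-48,0],[-39,0,-75,0],[-54,0,-103,0],[-68,0,-129,0],[-79,0,-150,0],[-85,0,-161,0],[-87,0,-164,0],[-87,0,-164,0]]]'
python3 - <<'E'
from h import *
im=cv2.imread("pics/s9.png")
b=[b for b in blobs(mask(im,"green",100,25),300) if 365<b[:,0,0].mean()<420][0]
q=diag(cv2.approxPolyN(cv2.convexHull(b),4))[0];print(q,plane("scene",q,.004),tri(q,(253.8,289.2)))
cv2.imwrite("pics/s10.png",env.read_camera("scene"));print(env.get_state()["tcp_pos"])
E
```

```text
clock: 29.35
tcp_pos: [0.6329, 0.1383, 0.0518]
orientation: [-0.5, 0.5, -0.5, 0.5]
wrist_force: [-1.3, -0.2, 5.3]
finger_gap: 0.051
clock: 30.35
tcp_pos: [0.6324, 0.1382, 0.1661]
orientation: [-0.5, 0.5, -0.5, 0.5]
wrist_force: [-0.8, 0.1, -1.9]
finger_gap: 0.051
clock: 31.35
tcp_pos: [0.4684, 0.2254, 0.1656]
orientation: [-0.5, 0.5, -0.5, 0.5]
wrist_force: [1.0, -0.2, -2.6]
finger_gap: 0.0508
[390.76274165 248.26889279] [0.46796816 0.22285624 0.004     ] (array([0.46675597, 0.22389893, 0.00272346]), np.float64(1.846501134424553))
[0.46904598 0.22515965 0.16569397]
```

View pics/s10.png

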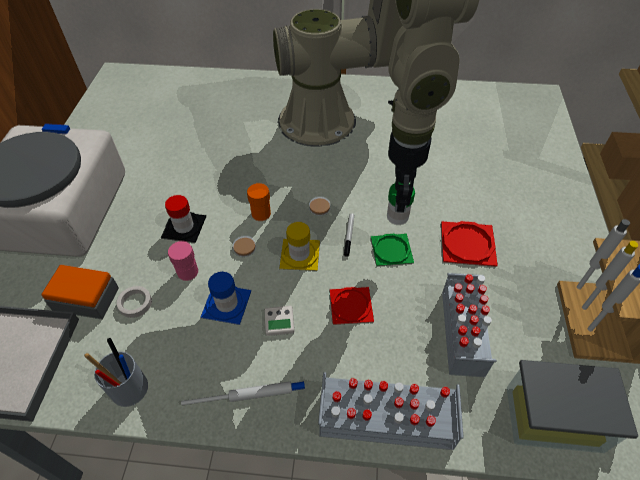

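The green jar is held near (401,200) above the green stand, and the two stand measurements agree to 2 mm. The small red stand at (351,306) is free. I'll lower the jar.

```bash
python3 -m inch '[[[0,8,0,0],[0,24,0,0],[0,44,0,0],[0,64,0,0],[0,80,0,0],[0,92,0,0],[0,100,0,0],[0,105,0,0],[0,108,0,0],[0,110,0,0]]]'
python3 -m inch '[[[0,1,0,0],[0,1.5,0,0],[0,2,0,0],[0,2.5,0,0],[0,3,0,0],[0,3,0,0]]]'
```

```text
clock: 32.4
tcp_pos: [0.4688, 0.2254, 0.056]
orientation: [-0.5, 0.5, -0.5, 0.5]
wrist_force: [0.2, -1.0, -2.6]
finger_gap: 0.051
clock: 33.0
tcp_pos: [0.4683, 0.2253, 0.0527]
orientation: [-0.5, 0.5, -0.5, 0.5]
wrist_force: [-0.2, 0.1, -2.4]
finger_gap: 0.051
```

```bash
python3 -m inch '[[[0,0.5,0,0],[0,1,0,0],[0,1.5,0,0],[0,2,0,0],[0,2,0,0]]]'
```

```text
clock: 33.5
tcp_pos: [0.4684, 0.2253, 0.0518]
orientation: [-0.5, 0.5, -0.5, 0.5]
wrist_force: [-3.4, -0.3, 6.8]
finger_gap: 0.051
```

```bash
python3 -m inch '[[[0,0,0,0],[0,0,0,0],[0,0,0,0],[0,0,0,0],[0,0,0,0],[0,0,0,0],[0,0,0,0]]]' 85
python3 -m inch '[[[0,-8,0,0],[0,-24,0,0],[0,-44,0,0],[0,-66,0,0],[0,-88,0,0],[0,-103,0,0],[0,-110,0,0],[0,-112,0,0]]]'
python3 -m inch '[[[10,0,0,0],[30,0,2,0],[65,0,8,0],[105,0,14,0],[145,0,20,0],[185,0,26,0],[220,0,30,0],[245,0,34,0],[255,0,35,0],[255,0,35,0]]]'
python3 - <<'E'
from h import *
ims={n:env.read_camera(n) for n in("scene","top")}
for n in ims:cv2.imwrite(f"pics/{n}11.png",ims[n])
print(env.get_state()["tcp_pos"])
E
```

```text
clock: 34.2
tcp_pos: [0.4683, 0.2253, 0.0507]
orientation: [-0.5, 0.5, -0.5, 0.5]
wrist_force: [-1.0, 1.0, -0.5]
finger_gap: 0.0848
clock: 35.0
tcp_pos: [0.4688, 0.2254, 0.1638]
orientation: [0.5, -0.499, 0.5, -0.5]
wrist_force: [-0.2, 0.6, -0.4]
finger_gap: 0.0848
clock: 36.0
tcp_pos: [0.5026, -0.031, 0.1619]
orientation: [0.499, -0.5, 0.501, -0.5]
wrist_force: [-0.0, -0.7, -0.5]
finger_gap: 0.0849
[ 0.50247814 -0.02926925  0.16219112]
```

View pics/scene11.png

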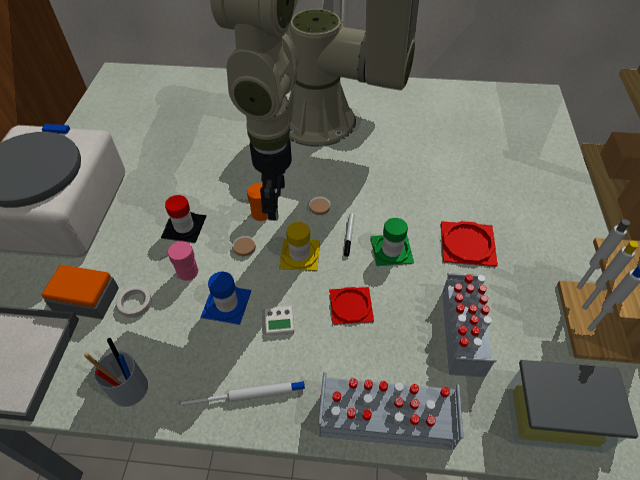

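View pics/top11.png

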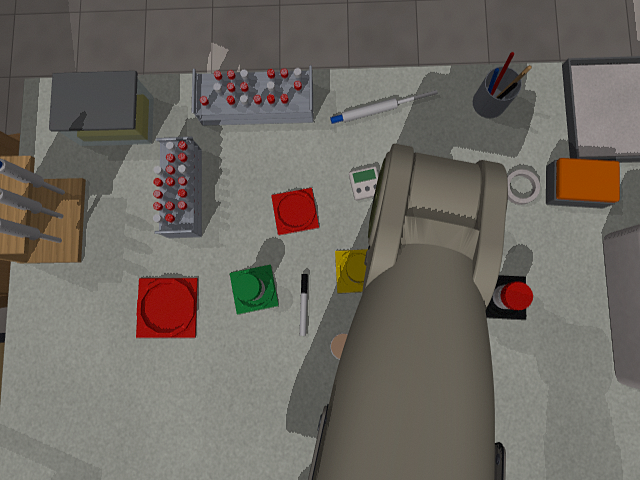

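The green jar stands on the green stand. The red jar is at top (517,296) and the empty small red stand at (295,211). I'll re-measure both before the last carry.

Run:
```python
from h import *
C={};S={}
for n,cc,sc in(("scene",(178,207),(351,306)),("top",(517,296),(295,211))):
    bs=blobs(mask(cv2.imread(f"pics/{n}11.png"),"red",120,40))
    f=lambda c:min(bs,key=lambda b:np.linalg.norm(np.array(cv2.minAreaRect(b)[0])-c))
    b=f(cc);print(n,cv2.boundingRect(b));C[n]=cv2.minAreaRect(b)[0];S[n]=diag(cv2.approxPolyN(cv2.convexHull(f(sc)),4))[0]
print(tri(C["scene"],C["top"]),tri(S["scene"],S["top"]),S)
```

```text
scene (165, 195, 25, 24)
top (500, 281, 33, 30)
(array([ 0.44350155, -0.28498179,  0.07416363]), np.float64(0.22588476333571597)) (array([0.63006914, 0.13988243, 0.00299563]), np.float64(1.822009202139866)) {'scene': array([352.0458221 , 304.41239892]), 'top': array([294.65714286, 210.77142857])}
```

```bash
python3 -m inch '[[[10,0,-2,0],[35,0,-8,0],[72,0,-17,0],[112,0,-26,0],[152,0,-36,0],[190,0,-45,0],[225,0,-53,0],[247,0,-58,0],[254,0,-60,0],[254,0,-60,0]]]'
python3 -m inch '[[[0,10,0,0],[0,30,0,0],[0,52,0,0],[0,74,0,0],[0,92,0,0],[0,104,0,0],[0,110,0,0],[0,112,0,0],[0,112,0,0]]]'
```

```text
clock: 37.1
tcp_pos: [0.4429, -0.2839, 0.1627]
orientation: [0.5, -0.5, 0.5, -0.5]
wrist_force: [-0.0, 0.4, 0.6]
finger_gap: 0.0849
clock: 38.0
tcp_pos: [0.4435, -0.2836, 0.0511]
orientation: [-0.5, 0.5, -0.5, 0.5]
wrist_force: [0.0, 0.5, -0.4]
finger_gap: 0.0845
```

```bash
python3 -m inch '[[[0,0,0,0],[0,0,0,0],[0,0,0,0],[0,0,0,0],[0,0,0,0],[0,0,0,0],[0,0,0,0],[0,0,0,0]]]' 40 40
python3 -m inch '[[[0,-4,0,0],[0,-12,0,0],[0,-26,0,0],[0,-44,0,0],[0,-64,0,0],[0,-84,0,0],[0,-100,0,0],[0,-112,0,0],[0,-119,0,0],[0,-120,0,0]]]'
python3 -m inch '[[[-6,0,3,0],[-20,0,9,0],[-42,0,19,0],[-67,0,30,0],[-95,0,42,0],[-123,0,54,0],[-151,0,67,0],[-175,0,77,0],[-193,0,85,0],[-200,0,88,0]]]'
python3 -m inch '[[[-6,0,3,0],[-22,0,10,0],[-47,0,21,0],[-75,0,33,0],[-105,0,47,0],[-135,0,60,0],[-165,0,73,0],[-193,0,86,0],[-213,0,94,0],[-223,0,99,0]]]'
python3 - <<'E'
from h import *
cv2.imwrite("pics/s12.png",env.read_camera("scene"));print(env.get_state()["tcp_pos"])
E
```

```text
clock: 38.8
tcp_pos: [0.4436, -0.2842, 0.0517]
orientation: [-0.5, 0.5, -0.5, 0.501]
wrist_force: [-1.1, 1.6, 6.3]
finger_gap: 0.0509
clock: 39.8
tcp_pos: [0.4434, -0.2839, 0.1715]
orientation: [-0.5, 0.5, -0.5, 0.5]
wrist_force: [-0.2, 0.2, -1.7]
finger_gap: 0.0513
clock: 40.8
tcp_pos: [0.5312, -0.0808, 0.1699]
orientation: [-0.501, 0.501, -0.5, 0.499]
wrist_force: [-0.5, -0.1, -2.4]
finger_gap: 0.0512
clock: 41.8
tcp_pos: [0.6305, 0.1405, 0.1701]
orientation: [-0.5, 0.5, -0.5, 0.5]
wrist_force: [0.7, -0.1, -2.2]
finger_gap: 0.0511
[0.63099883 0.14116813 0.17011247]
```

View pics/s12.png

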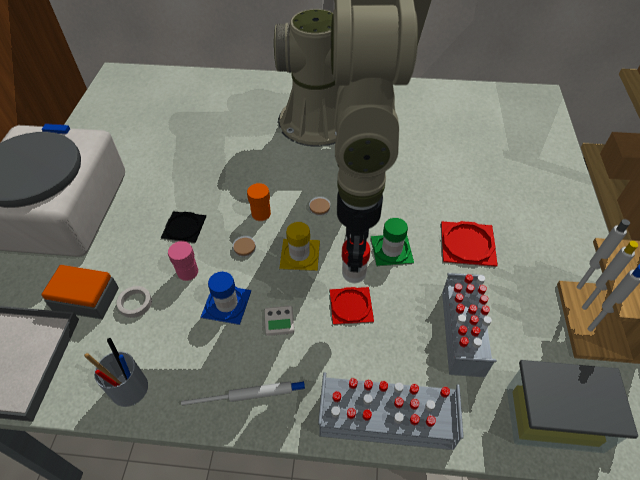

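The red jar is held near (356,258) above the small red stand at (351,305). I'll lower it.

```bash
python3 -m inch '[[[0,8,0,0],[0,26,0,0],[0,48,0,0],[0,69,0,0],[0,85,0,0],[0,97,0,0],[0,105,0,0],[0,110,0,0],[0,113,0,0],[0,115,0,0]]]'
python3 -m inch '[[[0,1,0,0],[0,1.5,0,0],[0,2,0,0],[0,2.5,0,0],[0,3,0,0],[0,3,0,0]]]'
```

```text
clock: 42.85
tcp_pos: [0.6307, 0.1391, 0.0561]
orientation: [-0.5, 0.5, -0.5, 0.5]
wrist_force: [0.3, -0.1, -2.3]
finger_gap: 0.0516
clock: 43.45
tcp_pos: [0.6302, 0.1392, 0.0527]
orientation: [-0.5, 0.5, -0.5, 0.5]
wrist_force: [-0.3, 0.9, -1.8]
finger_gap: 0.0512
```

```bash
python3 -m inch '[[[0,0.5,0,0],[0,1,0,0],[0,1.5,0,0],[0,2,0,0],[0,2,0,0]]]'
```

```text
clock: 43.95
tcp_pos: [0.6304, 0.1393, 0.0517]
orientation: [-0.5, 0.5, -0.5, 0.5]
wrist_force: [-2.7, 0.5, 5.2]
finger_gap: 0.0511
```

Contact. I'll release, retreat towards the start side, and check.

```bash
python3 -m inch '[[[0,0,0,0],[0,0,0,0],[0,0,0,0],[0,0,0,0],[0,0,0,0],[0,0,0,0],[0,0,0,0]]]' 85
python3 -m inch '[[[0,-8,0,0],[0,-24,0,0],[0,-44,0,0],[0,-66,0,0],[0,-90,0,0],[0,-112,0,0],[0,-125,0,0],[0,-130,0,0]]]'
python3 -m inch '[[[15,0,-8,0],[50,0,-22,0],[92,0,-42,0],[134,0,-62,0],[176,0,-82,0],[218,0,-102,0],[260,0,-122,0],[300,0,-142,0],[330,0,-155,0],[345,0,-160,0]]]'
python3 -m inch '[[[15,0,-8,0],[45,0,-20,0],[75,0,-32,0],[105,0,-42,0],[130,0,-50,0],[145,0,-50,0],[150,0,-50,0],[150,0,-50,0]]]'
python3 - <<'E'
from h import *
im={n:env.read_camera(n) for n in("scene","top")}
for n in im:cv2.imwrite(f"pics/{n}13.png",im[n])
st={"red":(.6305,.139),"yellow":(.503,.0097),"green":(.468,.2245),"blue":(.6518,-.133)}
for c,(x,y) in st.items():
    P={}
    for n in im:
        u=proj(n,np.array([x,y,.074]));m=mask(im[n],c,100,25)
        bs=blobs(m)
        b=min(bs,key=lambda b:np.linalg.norm(np.array(cv2.minAreaRect(b)[0])-u));P[n]=cv2.minAreaRect(b)[0];r=cv2.boundingRect(b)[2:]
    X,e=tri(P["scene"],P["top"]);print(c,X.round(4),round(e,2),r,"off mm",((X[:2]-[x,y])*1e3).round(1))
print(env.get_state()["tcp_pos"])
E
```

```text
clock: 44.65
tcp_pos: [0.6303, 0.1392, 0.0507]
orientation: [-0.5, 0.5, -0.5, 0.5]
wrist_force: [-0.1, 0.2, -0.3]
finger_gap: 0.0851
clock: 45.45
tcp_pos: [0.6312, 0.1393, 0.1829]
orientation: [-0.501, 0.499, -0.499, 0.501]
wrist_force: [-0.2, 0.1, -0.3]
finger_gap: 0.0848
clock: 46.45
tcp_pos: [0.4683, -0.2078, 0.18]
orientation: [0.499, -0.499, 0.501, -0.5]
wrist_force: [-0.1, -0.6, 0.5]
finger_gap: 0.085
clock: 47.25
tcp_pos: [0.4203, -0.3556, 0.1803]
orientation: [0.5, -0.5, 0.5, -0.5]
wrist_force: [0.7, 0.6, -0.8]
finger_gap: 0.0852
red [0.6276 0.1372 0.0241] 1.1 (48, 47) off mm [-2.9 -1.8]
yellow [0.4997 0.012  0.0284] 0.49 (45, 44) off mm [-3.3  2.3]
green [0.4662 0.2212 0.0256] 1.39 (48, 49) off mm [-1.8 -3.3]
blue [ 0.649  -0.1294  0.0223] 0.51 (45, 45) off mm [-2.8  3.6]
[ 0.42034733 -0.35460347  0.18051639]
```

View pics/scene13.png

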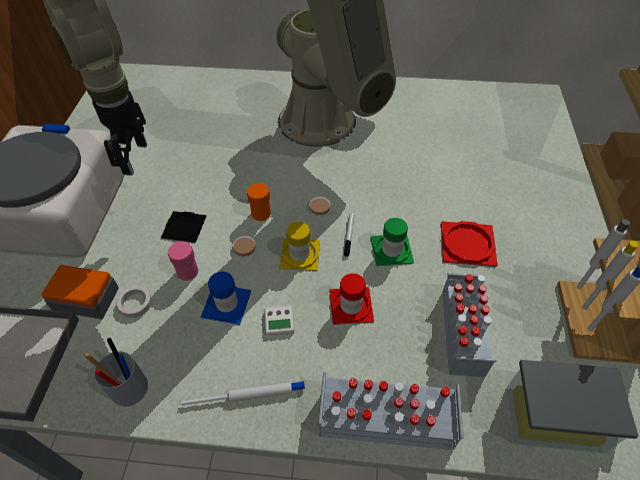

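View pics/top13.png

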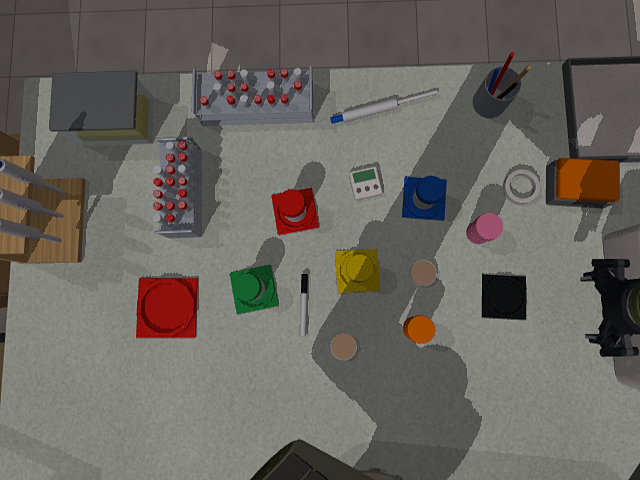

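In both views each jar stands upright on its own colour's stand and the spare is empty. My numeric check merged the caps with the same-coloured stands, so those figures don't count. I'll redo it from the scene view, where the white body separates cap and stand.

```bash
python3 - <<'E'
from h import *
st={"red":(.6305,.139),"yellow":(.503,.0097),"green":(.468,.2245),"blue":(.6518,-.133)}
s=cv2.imread("pics/scene13.png");hsv=cv2.cvtColor(s,cv2.COLOR_BGR2HSV)
for c,(x,y) in st.items():
    u=proj("scene",np.array([x,y,.074]));m=mask(s,c,100,25)
    rt=int(round(proj("scene",np.array([x,y,.052]))[1])); m[rt-0:]=0   # rows above white body's top
    m[:, :int(u[0]-15)]=0; m[:,int(u[0]+16):]=0
    b=max(blobs(m),key=cv2.contourArea);r=cv2.boundingRect(b);t=cv2.minAreaRect(b)
    # top edge & sides of cap: column centre, and top row = far edge of top disc
    ctr=(r[0]+(r[2]-1)/2, r[1]);P=plane("scene",ctr,.088)
    print(c,r,"cap far edge->centre",(P[:2]-[x,y]).round(4)*1e3,"expect x -26,y~0; expected uv",u.round(1))
E
sed -n 1,1p h.py >/dev/null
python3 - <<'E'
import cv2,numpy as np
a=cv2.imread("pics/scene13.png")[200:340,190:430];cv2.imwrite("pics/z13.png",cv2.resize(a,(800,467),interpolation=cv2.INTER_CUBIC))
d=cv2.absdiff(cv2.imread("pics/top13.png"),cv2.imread("pics/top0.png"))
print("rack diff",d[135:240,150:205].max(2).mean(),d[65:125,190:315].max(2).mean())
E
```

```text
red (337, 273, 31, 19) cap far edge->centre [-23.9  -3.3] expect x -26,y~0; expected uv [352.6 286.5]
yellow (283, 222, 31, 19) cap far edge->centre [-24.7  -2.7] expect x -26,y~0; expected uv [298.1 234.5]
green (383, 218, 25, 17) cap far edge->centre [-21.4  -1. ] expect x -26,y~0; expected uv [394.7 229.3]
blue (208, 271, 28, 20) cap far edge->centre [-25.2  -2.2] expect x -26,y~0; expected uv [221.  284.9]
rack diff 2.0703030303030303 2.0592
```

View pics/z13.png

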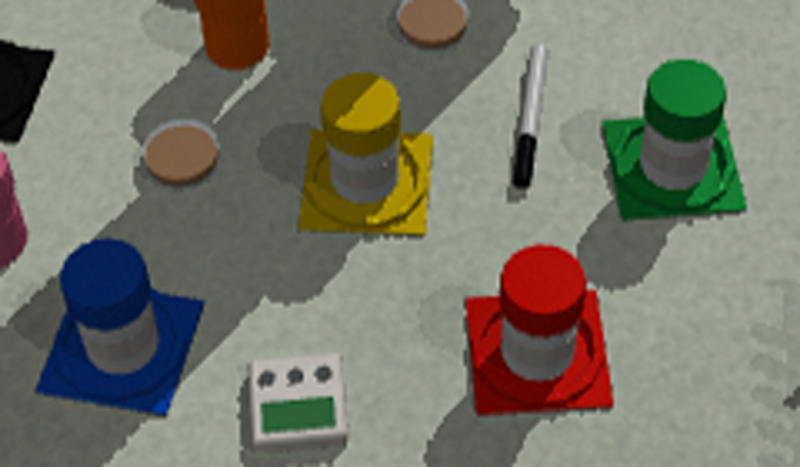

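The zoomed view shows all four jars upright inside their own rims, within about 5 mm of centre against 12 mm of slack. The racks have not moved, so I'm handing in.

```bash
python3 -c "
from workcell import env
print(env.hand_in())"
```

```text
the job is handed in; nothing more can be done
None
```

All four jars now stand upright on the stand of their own cap's colour, and I handed the job in at about 47 s of the 128 s allowed. I parked the red jar on the black spare stand, moved blue, yellow and green to their own stands, then put red on the smaller red stand. Each jar was gripped by its cap. Readings at set-down showed 5 to 7 N of contact at the wrist, and the spare stand is empty again.

**Last checks:**
- **Placement:** Both final pictures show each jar inside its rim. A check from the scene camera put the cap positions within about 5 mm of the seat centres (12 mm of slack); green was the furthest off, at 4.6 mm.
- **Racks:** The before and after top pictures show no movement of either tube rack.
- **Gripper:** It is open and clear of everything.

**Checks that failed or disagreed:**
- The first two-view placement check gave false heights of about 25 mm. The colour mask had merged each cap with its same-coloured stand, so I repeated it from the scene view alone, which is coarser.
- Early on, part of the blue stand was hidden in one view, which left a 15 mm mismatch between cameras. Once the stand was empty I measured it again and the two views agreed to 0.2 mm.
- The spare stand had a 4 mm mismatch between views, so I used the top view. The red jar later measured on that spot.
- The first green cap height came out at 83 mm because of a mask threshold, and corrected to 74 mm.

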